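# Sort look-alike choke cans by heft and clamp the wound one

### The arm

A 6-joint arm with a two-finger parallel gripper is mounted at the origin on the work surface. World frame = base frame: x ahead of the robot, y to its left, z up, the work surface at z = 0. Lengths are in m, angles in rad, forces in N, time in s.
With the tool pointing down it reaches from about 0.25 to 0.775 m from the base axis. Payload 8.9 kg.
Tool frame: the origin (TCP) lies midway between the tips of the shut fingers; the grasp point (between the pads) lies 19 mm behind it (hold_point_z is the distance from the TCP to the grasp point, in m); x points along the fingers, y is the direction in which the jaws open and shut, and the axes are right-handed (so a half turn about x gives the same grasp; the last joint's range is limited). The gripper opens to 85 mm and grips with 20 to 120 N. Pads are 22 mm wide; open, the fingers measure 114 mm over their backs; the gripper's body (76 mm by 85 mm) begins 54 mm behind the grasp point. The pads swing forward as they close: fully open they stand 13 mm farther back than shut.
Start: joints at [1.11, 0.291, -0.153, 1.127, 0, 1.431], TCP at [0.166, 0.498, 0.231] pointing down, gripper open.
Joint ranges: [-2.52, 2.52], [-0.91, 1.74], [-1.3, 1.37], [-1.96, 2.02], [-1.52, 1.47], [-3.14, 3.14]. Speed limits (rad/s): [2.22, 2.22, 2.79, 3.14, 3.14, 3.14].

### API

Orientations are given as a unit quaternion [w, x, y, z].
In Python, from station import * gives the robot as it stands.
- The arm moves only by the shell command python3 -m creep 'ROWS'. ROWS is text: rows parted by semicolons, each of 7 numbers parted by spaces: the shift along the tool's x, y, z in m, then the turn, a rotation vector about the tool's x, y, z in degrees, then the finger opening in m, from 0 to 0.0854. A call has 1 to 12 rows; each row shifts and turns the commanded pose from where the row before left it, along the tool's axes as they then stand; what a row does not reach is not made up. A row lasts 1/8 s, in which the tool goes at most 62.5 mm and 10.7 degrees, less where a joint would pass 70% of its speed; a pose out of reach is approached as far as the arm can. A call is refused whole if a number of a shift passes 0.0625 or a number of a turn 10.7, either way. A call with a gripper value outside its range is refused whole. The fingers move at their own pace and stop on an object; the grip force is fixed at half the most. Time passes only in rows, so rows that do not move let the fingers close. It gives the time, the measured TCP pose, the force and the opening at its end, in the units of the state.
- read_state(): the state, without advancing time (a new reading comes with each control period).
- capture(name): name is "side" or "top" or "wrist"; returns (picture, depth): 480x640x3 uint8, red, green, blue; 480x640 float32, m along the optical axis (not along the pixel's ray), 0 where there is no reading.
- camera_model(name): a dict with "fx", "fy", "cx", "cy" (pixels), "D" ([k1, k2, p1, p2, k3] as OpenCV has them; the pictures are not rectified), "rvec" (rotation vector, rad) and "tvec" (3), from world to camera coordinates, as OpenCV has them. Camera axes: x right, y down, z forward; pixel columns grow to the right and rows downward; lengths in m; the calibration is good to about 2 mm. A picture is of the moment at which its call begins: read the wrist's pose just before it. camera_model takes no time and is no camera call; for the wrist camera it gives the pose at the moment of the call.
- hand_in(): hands the job in, once; it reports no verdict.
The state is a dict: "time_s": time; "joints": joint angles; "joint_vel": joint speeds; "joint_torque": joint torques, N m; "tcp_pos": TCP position; "ee_rot": TCP orientation; "ft_force": force on the tool from outside, world axes, zero at the start; "ft_torque": the same for the moment, N m; "finger_gap": finger opening in m.
Only numpy, scipy, OpenCV 4.12 (cv2) and the standard library are available. Lean on these libraries where they do the work, as an engineer would, in place of code of your own. Each camera call takes 0.05 s, during which the arm holds its last target. There are 200 camera calls.

### The job

The three choke cans leaning in the sloped rack look alike and differ only in weight, so judge each by lifting it: stand the empty shell (lightest) upright in the red tray, the resin-filled one (middle) upright in the yellow tray, and the one with the iron core (heaviest) upright on the vise base, in the middle between the open jaws. Once it stands there, turn the vise's T-handle clockwise until rising resistance shows that the can is clamped between both jaws, without over-tightening, and let go. Leave the circuit board, the reel and the jar where they are.

Things in the scene. Friction and masses are not known exactly. Their poses are not given: they have to be found in the camera images.
- can_a: one of three look-alike choke cans, shuffled: aluminium cylinder 42 mm across, 69 mm to the shoulder, with a 2 mm black cap and two brass studs (75 mm over all). Kind known only by mass: empty shell 0.085-0.115 kg, resin-filled 0.24-0.32 kg, iron core 0.51-0.69 kg; one of each. Origin: centre of its underside; z runs along its axis to the studs, leaning 32 degrees in the rack.
- can_b: one of three look-alike choke cans, shuffled: aluminium cylinder 42 mm across, 69 mm to the shoulder, with a 2 mm black cap and two brass studs (75 mm over all). Kind known only by mass: empty shell 0.085-0.115 kg, resin-filled 0.24-0.32 kg, iron core 0.51-0.69 kg; one of each. Origin: centre of its underside; z runs along its axis to the studs, leaning 32 degrees in the rack.
- can_c: one of three look-alike choke cans, shuffled: aluminium cylinder 42 mm across, 69 mm to the shoulder, with a 2 mm black cap and two brass studs (75 mm over all). Kind known only by mass: empty shell 0.085-0.115 kg, resin-filled 0.24-0.32 kg, iron core 0.51-0.69 kg; one of each. Origin: centre of its underside; z runs along its axis to the studs, leaning 32 degrees in the rack.
- rack: fixed grey sloped rack, 300 mm long (its y), pockets at y = -100, 0 and 100 mm. The plate (84 mm deep, 22 mm thick) slopes so that the cans' tops lean 32 degrees (0.56 rad) to the rack's -x, towards the robot. Pockets are 18 mm deep, 46 mm wide, square to the plate: a can comes out along its own axis. Origin: on the table under the middle of the plate.
- tray_red: fixed shallow open red plastic tray, 130 x 130 mm outside, walls 4 mm thick and 22 mm high, floor about 4 mm thick: for the empty shell. Origin: centre of its underside, on the table.
- tray_yellow: the same tray in yellow: for the resin-filled can. Origin: centre of its underside, on the table. The two trays may have changed places.
- vise: fixed quick-action vise, grey base plate 90 (x) by 195 (y) by 12 mm. Origin: on the table under the middle of the open jaw gap. Jaws close along the vise's y: fixed jaw on the +y side, moving jaw on the -y side, T-handle at y = -115 mm. Jaws are 70 mm wide (x), tops 40 mm above the table.
- vise_seat (a point): point on the top of the vise's base plate, 12 mm above the table, midway between the fully open jaw faces, which are 52 mm apart (26 mm each way along the vise's y). Axes as the vise. The can stands here; clamping pushes it along the base up to 5 mm in +y, against the fixed jaw.
- fixed_jaw: the fixed steel jaw, 70 x 18 x 28 mm; origin: centre of its underside, 35 mm in +y from the seat; its jaw face is 26 mm in +y from the seat.
- handle (a joint): T-handle angle, rad: 0 = open (starts 0 to 0.12), grows clockwise from above, stop at 1.6. Moves the jaw 14 mm per rad. Resists by about 0.1 to 0.3 N m when free, stays where left. Meets a can standing midway at 0.36, slides it to the fixed jaw by 0.75 to 0.95; then resistance rises, to about 0.1 N m over free; 1.05 to 1.25 is well clamped, above 1.33 over-tight.
- face (a joint): how far the sprung face plate of the moving jaw is pressed back on its springs, in m: 0 = free, 2 N per mm, at most 0.0098.
- handle_grip (a point): middle of the T-handle's black cross bar (round, 12 mm thick, 76 mm long, level, 70 mm above the table, 28 mm above the grey housing below). Turns with the handle; in the point's own axes the bar runs along (-0.479, 0.878, 0); at handle angle 0 these axes are the vise's.
- board: bystander: loose red circuit board, 50 x 100 mm, lying flat; leave alone. Origin: centre of its underside.
- reel: bystander: loose green wire reel, 60 mm across, 42 mm tall, standing; leave alone. Origin: centre of its underside.
- flux_jar: bystander: small amber jar, 40 mm across, 45 mm tall; leave alone. Origin: centre of its underside.
Not all that is in view belongs to the job. What is meant by the tray_red is not orange or purple, and is the larger of those in its own colour.

How it is judged:
On the way:
1. the iron-core can stands upright on the vise base between the jaws, before it is clamped (((angle between can_a's own z axis and vertical below 0.12 rad and linear speed of can_a below 0.02 m/s and horizontal distance between can_a and vise_seat below 0.022 m and z of can_a in the frame of vise_seat between -0.004 and 0.006 m and contact force between vise and can_a above 4 N) or (angle between can_b's own z axis and vertical below 0.12 rad and linear speed of can_b below 0.02 m/s and horizontal distance between can_b and vise_seat below 0.022 m and z of can_b in the frame of vise_seat between -0.004 and 0.006 m and contact force between vise and can_b above 4 N) or (angle between can_c's own z axis and vertical below 0.12 rad and linear speed of can_c below 0.02 m/s and horizontal distance between can_c and vise_seat below 0.022 m and z of can_c in the frame of vise_seat between -0.004 and 0.006 m and contact force between vise and can_c above 4 N)) and value of joint face below 0.0012 m), for 0.2 s.
At the end, for the whole second after the job is handed in: A can of 0.5-1.6 N weight stands upright (within 7 deg) on the red tray floor, one of 1.8-4 N in the yellow; the third upright on the vise base within 22 mm of the seat, sprung face pressed in over 1.5 mm (3 N) and over 1.5 N on the fixed jaw; all at rest (((angle between can_a's own z axis and vertical below 0.12 rad and linear speed of can_a below 0.02 m/s and z of can_a in the frame of tray_red below 0.012 m and x of can_a in the frame of tray_red between -0.047 and 0.047 m and y of can_a in the frame of tray_red between -0.047 and 0.047 m and contact force between tray_red and can_a between 0.5 and 1.6 N) or (angle between can_b's own z axis and vertical below 0.12 rad and linear speed of can_b below 0.02 m/s and z of can_b in the frame of tray_red below 0.012 m and x of can_b in the frame of tray_red between -0.047 and 0.047 m and y of can_b in the frame of tray_red between -0.047 and 0.047 m and contact force between tray_red and can_b between 0.5 and 1.6 N) or (angle between can_c's own z axis and vertical below 0.12 rad and linear speed of can_c below 0.02 m/s and z of can_c in the frame of tray_red below 0.012 m and x of can_c in the frame of tray_red between -0.047 and 0.047 m and y of can_c in the frame of tray_red between -0.047 and 0.047 m and contact force between tray_red and can_c between 0.5 and 1.6 N)) and ((angle between can_a's own z axis and vertical below 0.12 rad and linear speed of can_a below 0.02 m/s and z of can_a in the frame of tray_yellow below 0.012 m and x of can_a in the frame of tray_yellow between -0.047 and 0.047 m and y of can_a in the frame of tray_yellow between -0.047 and 0.047 m and contact force between tray_yellow and can_a between 1.8 and 4 N) or (angle between can_b's own z axis and vertical below 0.12 rad and linear speed of can_b below 0.02 m/s and z of can_b in the frame of tray_yellow below 0.012 m and x of can_b in the frame of tray_yellow between -0.047 and 0.047 m and y of can_b in the frame of tray_yellow between -0.047 and 0.047 m and contact force between tray_yellow and can_b between 1.8 and 4 N) or (angle between can_c's own z axis and vertical below 0.12 rad and linear speed of can_c below 0.02 m/s and z of can_c in the frame of tray_yellow below 0.012 m and x of can_c in the frame of tray_yellow between -0.047 and 0.047 m and y of can_c in the frame of tray_yellow between -0.047 and 0.047 m and contact force between tray_yellow and can_c between 1.8 and 4 N)) and ((angle between can_a's own z axis and vertical below 0.12 rad and linear speed of can_a below 0.02 m/s and horizontal distance between can_a and vise_seat below 0.022 m and z of can_a in the frame of vise_seat between -0.004 and 0.006 m and value of joint face above 0.0015 m and contact force between fixed_jaw and can_a above 1.5 N) or (angle between can_b's own z axis and vertical below 0.12 rad and linear speed of can_b below 0.02 m/s and horizontal distance between can_b and vise_seat below 0.022 m and z of can_b in the frame of vise_seat between -0.004 and 0.006 m and value of joint face above 0.0015 m and contact force between fixed_jaw and can_b above 1.5 N) or (angle between can_c's own z axis and vertical below 0.12 rad and linear speed of can_c below 0.02 m/s and horizontal distance between can_c and vise_seat below 0.022 m and z of can_c in the frame of vise_seat between -0.004 and 0.006 m and value of joint face above 0.0015 m and contact force between fixed_jaw and can_c above 1.5 N))); the robot touches nothing.
It fails at once if the vise is over-tightened (sprung face pressed in by more than 9 mm, 18 N) (value of joint face above 0.009 m).
It fails at once if the board is disturbed (moved more than 20 mm) (distance of board from where it was at the start of the episode above 0.02 m).
It fails at once if the reel is disturbed (moved more than 20 mm) (distance of reel from where it was at the start of the episode above 0.02 m).
It fails at once if the flux jar is disturbed (moved more than 20 mm) (distance of flux_jar from where it was at the start of the episode above 0.02 m).
It also fails if it takes over 72 s, if anything falls off the work surface, if the arm or the gripper's body presses on something with over 40 N, if the wrist force passes 120 N, or if a joint passes its speed limit or range.

## Working session

There is one attempt and no reset: what is moved stays moved. The work goes in short steps, Python scripts to look and compute and a shell command to move; the robot and the scene stay as the last step left them, time stands still between calls to the robot, and variables do not carry over. Pictures are saved under pics/ and viewed, about 8 in all and at most 12, crops included, and the job is handed in when it is done.

```bash
mkdir -p pics; ls
cat > h.py <<'E'
from station import *
import numpy as np, cv2
from scipy.spatial.transform import Rotation as R
def pose():
    s=read_state(); q=s["ee_rot"]; return np.array(s["tcp_pos"]), R.from_quat([q[1],q[2],q[3],q[0]]).as_matrix(), s
def cam(name):
    m=camera_model(name); K=np.array([[m["fx"],0,m["cx"]],[0,m["fy"],m["cy"]],[0,0,1]])
    return K,np.array(m["D"],float),cv2.Rodrigues(np.array(m["rvec"],float))[0],np.array(m["tvec"],float).ravel()
def ray(c,uv):
    K,D,Rm,t=c; p=cv2.undistortPoints(np.array(uv,float).reshape(-1,1,2),K,D).reshape(-1,2)
    d=np.c_[p,np.ones(len(p))]@Rm; return -Rm.T@t,d
def onplane(c,uv,z):
    o,d=ray(c,uv); return o+d*((z-o[2])/d[:,2])[:,None]
def proj(c,P):
    K,D,Rm,t=c; return cv2.projectPoints(np.array(P,float).reshape(-1,1,3),cv2.Rodrigues(Rm)[0],t,K,D)[0].reshape(-1,2)
def cloud(c,dep):
    v,u=np.mgrid[0:480,0:640]; K,D,Rm,t=c
    p=cv2.undistortPoints(np.stack([u,v],-1).reshape(-1,1,2).astype(float),K,D).reshape(-1,2)
    P=np.c_[p,np.ones(len(p))]*dep.reshape(-1,1); return ((P-t)@Rm).reshape(480,640,3)
def snap(name,fn=None):
    c=cam(name); im,d=capture(name); 
    if fn: cv2.imwrite('pics/'+fn,im[:,:,::-1])
    return c,im,d
E
python3 - <<'E'
from h import *
p,Rm,s=pose(); print(p,Rm,s)
for n in("top","side","wrist"):
    c,im,d=snap(n,n+'0.png'); np.savez('pics/'+n+'0.npz',im=im,d=d,K=c[0],D=c[1],R=c[2],t=c[3]); print(n,-c[2].T@c[3],c[2][2],(d>0).mean())
E
```

```text
pics
[0.16583302 0.49764374 0.2307264 ] [[-5.93825095e-04  3.16262453e-01  9.48671549e-01]
 [-1.19180553e-03  9.48670819e-01 -3.16262956e-01]
 [-9.99999113e-01 -1.31843687e-03 -1.86421199e-04]] {'time_s': 0.0, 'joints': array([ 1.10970373e+00,  2.91275326e-01, -1.54149052e-01,  1.12670350e+00,
        1.54380465e-06,  1.43149126e+00]), 'joint_vel': array([ 1.92714030e-03,  1.55104745e-03, -4.51924898e-04,  1.58098883e-03,
        1.00128680e-03,  3.87981304e-05]), 'joint_torque': array([-2.41134891e-03, -5.37149227e+01,  3.31363285e+01,  1.59263914e-02,
       -1.61256180e-04, -2.93322444e-05]), 'tcp_pos': array([0.16583302, 0.49764374, 0.2307264 ]), 'ee_rot': array([ 0.69783425,  0.11282927,  0.69811372, -0.11372839]), 'ft_force': array([ 0.25584214, -0.00761972,  0.47788696]), 'ft_torque': array([-0.02096411,  0.02782127,  0.00487167]), 'finger_gap': 0.08534205380766129}
top [ 0.34598773 -0.02792882  0.97493451] [ 0.17303689  0.01729881 -0.98476342] 0.9961490885416666
side [ 0.34074667 -0.99960303  0.86657061] [ 0.14526282  0.75985935 -0.63365012] 0.9959440104166667
wrist [0.09759741 0.52067646 0.37344153] [ 0.26419524 -0.08977254 -0.96028213] 0.9961263020833333
```

View pics/top0.png

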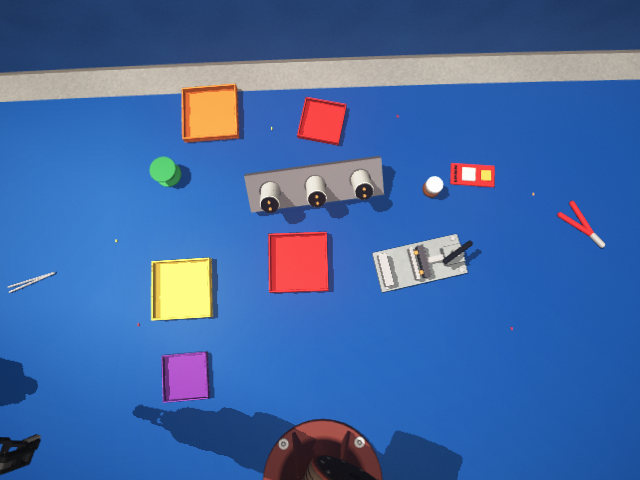

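View pics/side0.png

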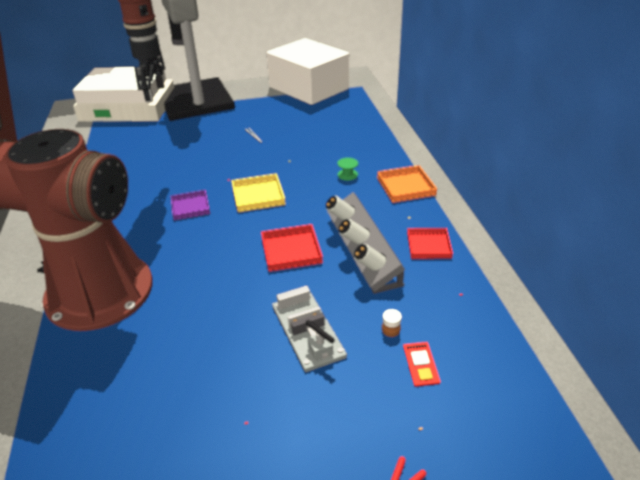

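The top view shows the larger red tray at (298,262), yellow at (182,289), and the rack with cans capped at (270,203), (317,197) and (363,190). The vise is at (420,263), with its fixed jaw on the left and black handle bar at (457,253). The bystanders are away from these. Now I'll measure them.

```bash
cat > m.py <<'E'
from h import *
z=np.load('pics/top0.npz'); im,d=z['im'],z['d']; c=(z['K'],z['D'],z['R'],z['t'])
P=cloud(c,d); H=P[:,:,2]
hsv=cv2.cvtColor(im,cv2.COLOR_RGB2HSV); h,s,v=cv2.split(hsv)
def rect(mask,box,zc):
    m=np.zeros_like(mask,np.uint8); x0,y0,x1,y1=box; m[y0:y1,x0:x1]=mask[y0:y1,x0:x1]
    cs=cv2.findContours(m,cv2.RETR_EXTERNAL,cv2.CHAIN_APPROX_NONE)[0]; k=max(cs,key=cv2.contourArea)
    W=onplane(c,k.reshape(-1,2),zc); r=cv2.minAreaRect((W[:,:2]*1000).astype(np.float32)); return r
red=((h<5)|(h>174))&(s>150)&(v>80)
yel=(h>24)&(h<35)&(s>120)&(v>80)
print('red',rect(red,(255,220,340,305),.022)); print('yel',rect(yel,(140,245,225,330),.022))
notblue=~((h>95)&(h<125)&(s>120))
print('vise base',rect(notblue,(365,225,480,300),.012))
print('table z',np.median(H[380:400,480:560]),'tray floor',np.median(H[255:270,290:305]), 'vise', np.median(H[280:284,395:410]))
# heights along vise
for nm,lo,hi in(('jaws',.034,.046),('bar',.06,.09)):
    m=(H>lo)&(H<hi); m[:230]=0;m[300:]=0;m[:,:365]=0;m[:,480:]=0
    n,l,st,ce=cv2.connectedComponentsWithStats(m.astype(np.uint8))
    for i in range(1,n):
        if st[i,4]>15:
            Q=P[l==i]; print(nm,st[i],Q.mean(0).round(4),cv2.minAreaRect((Q[:,:2]*1000).astype(np.float32)))
# can caps
m=(v<70)&(H>.06); m[:170]=0;m[225:]=0;m[:,:250]=0;m[:,390:]=0
m=cv2.morphologyEx(m.astype(np.uint8),cv2.MORPH_CLOSE,np.ones((5,5)))
n,l,st,ce=cv2.connectedComponentsWithStats(m)
for i in range(1,n):
    if st[i,4]>30:
        Q=P[l==i]; cen=np.median(Q,0); A=Q-Q.mean(0); print('cap',st[i],ce[i],cen.round(4),np.linalg.svd(A,full_matrices=False)[2][2])
m=(H>.008)&notblue; print('rack',rect(m,(235,150,395,220),.04))
for nm,b in(('jar',(415,170,450,205)),('reel',(140,150,190,195)),('board',(448,158,498,190))):
    mm=notblue&(H>.02) if nm!='board' else notblue
    print(nm,rect(mm,b,.045 if nm!='board' else 0))
E
python3 m.py
```

```text
red ((457.452880859375, 42.10536193847656), (129.7899932861328, 128.42617797851562), 0.2935645580291748)
yel ((401.64404296875, 300.44830322265625), (121.31742858886719, 127.69248962402344), 2.1421070098876953)
vise base ((450.83319091796875, -238.1165313720703), (90.50406646728516, 221.92532348632812), 11.085310935974121)
table z 0.00013858052066408492 tray floor 0.004300208822176032 vise 0.011721447944451943
jaws [443 243  17  15 118] [ 0.4728 -0.2867  0.0414] ((475.8909606933594, -287.9112854003906), (19.28799819946289, 43.793212890625), 35.22998809814453)
jaws [417 245  15  33 229] [ 0.4492 -0.2298  0.0397] ((449.32159423828125, -229.0706329345703), (69.64291381835938, 16.73578453063965), 11.422730445861816)
jaws [409 247  12  32 140] [ 0.4454 -0.2092  0.0392] ((445.82183837890625, -209.8450469970703), (69.51521301269531, 10.170843124389648), 10.09071159362793)
jaws [378 253  16  33 286] [ 0.433  -0.1469  0.0399] ((433.2598571777344, -146.87796020507812), (70.02670288085938, 18.7812442779541), 12.756314277648926)
jaws [447 253  18  12  95] [ 0.4497 -0.3001  0.0415] ((451.29403686
[... 312 characters left out ...]
 0.0888] [0.95667961 0.15915706 0.24378916]
cap [309 192  17  15 203] [316.67487685 198.97536946] [ 0.58  -0.005  0.088] [-0.70838325 -0.06131373  0.70315987]
cap [261 197  17  16 209] [269.10047847 204.67942584] [0.5705 0.0952 0.0884] [-0.70568777 -0.06841795  0.70521185]
rack ((624.6148071289062, -0.0326690673828125), (97.89087677001953, 309.4246826171875), 6.007198333740234)
jar ((615.2837524414062, -261.78863525390625), (35.672935485839844, 42.353797912597656), 42.93852615356445)
reel ((672.7928466796875, 343.21881103515625), (57.1312255859375, 54.93619155883789), 2.0077340602874756)
board ((650.06103515625, -363.2401123046875), (102.31099700927734, 54.09849548339844), 84.21255493164062)
```

```bash
cat > plan.py <<'E'
from h import *
psi=np.radians(6.2); rx=np.array([np.cos(psi),np.sin(psi),0]); ry=np.array([-np.sin(psi),np.cos(psi),0])
a=-np.sin(.56)*rx+np.array([0,0,np.cos(.56)])   # can axis in rack
def Rt(x,y): x=np.array(x,float);y=np.array(y,float); return np.c_[x,y,np.cross(x,y)]
Rrack=Rt(-a,ry)
def Rdown(deg): t=np.radians(deg); return Rt([0,0,-1],[np.cos(t),np.sin(t),0])
def plan(p1,R1,n,grip,p0=None,R0=None):
    p,Rm,s=pose()
    if p0 is not None: p,Rm=np.array(p0),R0
    r=R.from_matrix(Rm.T@R1).as_rotvec(degrees=True); D=(np.array(p1)-p)/n; Q=Rm; rows=[]
    for i in range(n):
        rows.append(' '.join('%.4f'%x for x in Q.T@D)+' '+' '.join('%.2f'%x for x in r/n)+' %g'%grip); Q=Q@R.from_rotvec(r/n,degrees=True).as_matrix()
    print('; '.join(rows)); return
E
python3 - <<'E'
from plan import *
C=np.array([.5705,.0952,.0884]); plan(C+.075*a,Rrack,12,.08)
E
```

```text
0.0066 -0.0225 0.0396 -2.00 -2.63 0.58 0.08; 0.0082 -0.0240 0.0384 -2.00 -2.63 0.58 0.08; 0.0096 -0.0254 0.0372 -2.00 -2.63 0.58 0.08; 0.0111 -0.0268 0.0358 -2.00 -2.63 0.58 0.08; 0.0124 -0.0281 0.0343 -2.00 -2.63 0.58 0.08; 0.0136 -0.0294 0.0327 -2.00 -2.63 0.58 0.08; 0.0148 -0.0306 0.0310 -2.00 -2.63 0.58 0.08; 0.0159 -0.0319 0.0292 -2.00 -2.63 0.58 0.08; 0.0168 -0.0330 0.0273 -2.00 -2.63 0.58 0.08; 0.0177 -0.0341 0.0253 -2.00 -2.63 0.58 0.08; 0.0185 -0.0351 0.0233 -2.00 -2.63 0.58 0.08; 0.0191 -0.0361 0.0212 -2.00 -2.63 0.58 0.08
```

```bash
python3 -m creep '0.007 -0.023 0.040 -2 -2.6 0.6 0.08; 0.008 -0.024 0.038 -2 -2.6 0.6 0.08; 0.010 -0.025 0.037 -2 -2.6 0.6 0.08; 0.011 -0.027 0.036 -2 -2.6 0.6 0.08; 0.012 -0.028 0.034 -2 -2.6 0.6 0.08; 0.014 -0.029 0.033 -2 -2.6 0.6 0.08; 0.015 -0.031 0.031 -2 -2.6 0.6 0.08; 0.016 -0.032 0.029 -2 -2.6 0.6 0.08; 0.017 -0.033 0.027 -2 -2.6 0.6 0.08; 0.018 -0.034 0.025 -2 -2.6 0.6 0.08; 0.019 -0.035 0.023 -2 -2.6 0.6 0.08; 0.019 -0.036 0.021 -2 -2.6 0.6 0.08'
cat > w.py <<'E'
from plan import *
import sys
p,Rm,s=pose(); print(p,'err rack',R.from_matrix(Rm.T@Rrack).as_rotvec(degrees=True).round(2),s['joints'].round(2))
c,im,d=snap('wrist',sys.argv[1]); np.savez('pics/w.npz',im=im,d=d,K=c[0],D=c[1],R=c[2],t=c[3])
P=cloud(c,d); v=im.max(2)
m=((v<75)&(P[:,:,2]>.06)&(P[:,:,2]<.11)&(np.abs(P[:,:,0]-.58)<.05)).astype(np.uint8)
m=cv2.morphologyEx(m,cv2.MORPH_CLOSE,np.ones((15,15)))
n,l,st,ce=cv2.connectedComponentsWithStats(m)
for i in range(1,n):
    if st[i,4]>300:
        Q=P[l==i]; print('cap',st[i],ce[i].round(1),np.median(Q,0).round(4)); 
        k=max(cv2.findContours((l==i).astype(np.uint8),cv2.RETR_EXTERNAL,cv2.CHAIN_APPROX_NONE)[0],key=cv2.contourArea)
        e=cv2.fitEllipse(k); print('  ell',np.round(e[0],1),np.round(e[1],1)); o,dd=ray(c,e[0])
        pl=np.array([.5705,.0952,.0884]); # cap plane through known cap height along a
        print('  on cap plane',(o+dd[0]*((pl-o)@a/(dd[0]@a))).round(4))
E
python3 w.py w1.png
```

```text
time_s: 1.65
tcp_pos: [0.5311, 0.0904, 0.148]
ee_rot: [0.873, -0.025, 0.485, 0.05]
ft_force: [-0.1, 0.2, 0.9]
finger_gap: 0.08
[0.53112106 0.09043135 0.14801694] err rack [-0.02 -0.2  -0.36] [-0.01  0.06 -0.91  0.06  0.07 -0.1 ]
cap [   0  226   28   56 1226] [ 11.5 253.8] [ 0.5907 -0.0959  0.089 ]
  ell [ 11.6 253.9] [28.9 58.3]
  on cap plane [ 0.5914 -0.0961  0.0885]
```

View pics/w1.png

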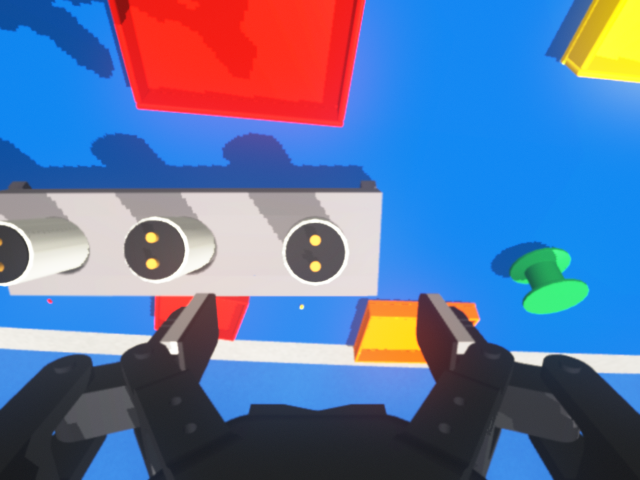

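The wrist view shows the target cap at (315,251), the middle cap at (155,250), and the left one cut off at the edge. My mask missed two of them, so I'll use these pixels with depth.

Run:
```python
from plan import *
z=np.load('pics/w.npz'); im,d=z['im'],z['d']; c=(z['K'],z['D'],z['R'],z['t']); P=cloud(c,d)
for u,v in((315,251),(155,250)):
    g=im[v-45:v+45,u-45:u+45].max(2)<60
    m=g.astype(np.uint8); m=cv2.morphologyEx(m,cv2.MORPH_CLOSE,np.ones((13,13)))
    n,l,st,ce=cv2.connectedComponentsWithStats(m); i=l[45,45]; 
    k=max(cv2.findContours((l==i).astype(np.uint8),cv2.RETR_EXTERNAL,cv2.CHAIN_APPROX_NONE)[0],key=cv2.contourArea); e=cv2.fitEllipse(k)
    cen=np.array(e[0])+[u-45,v-45]; Q=P[v-22:v+22,u-8:u+8][im[v-22:v+22,u-8:u+8].max(2)<60]
    h=np.median(Q@a); o,dd=ray(c,cen); X=o+dd[0]*((h-o@a)/(dd[0]@a)); print(cen,e[1],i,'a-height',h,'cap',X.round(4), 'tilt',np.linalg.svd(Q-Q.mean(0),full_matrices=False)[2][2])
print('a',a, np.array([.5705,.0952,.0884])@a)
```

```text
return _methods._mean(a, axis=axis, dtype=dtype,
  ret = ret.dtype.type(ret / rcount)
<stdin>:9: RuntimeWarning: Mean of empty slice.
  ret = um.true_divide(
Traceback (most recent call last):
IndexError: index 2 is out of bounds for axis 0 with size 0
```

```bash
cat > cap.py <<'E'
from plan import *
def caps(im,d,c,pts,thr=110):
    P=cloud(c,d); out=[]
    for u,v in pts:
        g=im[v-45:v+45,u-45:u+45].max(2)<thr
        m=cv2.morphologyEx(g.astype(np.uint8),cv2.MORPH_CLOSE,np.ones((13,13)))
        n,l,st,ce=cv2.connectedComponentsWithStats(m); i=l[45,45]
        k=max(cv2.findContours((l==i).astype(np.uint8),cv2.RETR_EXTERNAL,cv2.CHAIN_APPROX_NONE)[0],key=cv2.contourArea); e=cv2.fitEllipse(k)
        cen=np.array(e[0])+[u-45,v-45]; Q=P[v-22:v+22,u-22:u+22]; Q=Q[im[v-22:v+22,u-22:u+22].max(2)<thr]
        h=np.median(Q@a); o,dd=ray(c,cen); X=o+dd[0]*((h-o@a)/(dd[0]@a)); print(cen.round(1),np.round(e[1],1),i,'a-height',h.round(4),'cap',X.round(4),'n',np.linalg.svd(Q-Q.mean(0),full_matrices=False)[2][2].round(3)); out.append(X)
    return out
E
python3 - <<'E'
from cap import *
z=np.load('pics/w.npz'); im,d=z['im'],z['d']; c=(z['K'],z['D'],z['R'],z['t'])
print(im[251,290:345:5].max(1),im[215:290:8,315].max(1)); caps(im,d,c,((315,251),(155,250)))
print('a',a, np.array([.5705,.0952,.0884])@a)
E
```

```text
[95 93 94 85 87 93 93 93 93 93 91] [164 113  85 255  96  93 255 233  91 230]
[314.9 252. ] [56.7 56.9] 1 a-height -0.2316 cap [0.5696 0.0943 0.088 ] n [0.597 0.096 0.797]
[154.  249.3] [56.7 58.5] 1 a-height -0.2314 cap [ 0.5786 -0.0051  0.0872] n [-0.435 -0.6    0.671]
a [-0.52807927 -0.05736777  0.84725511] -0.23183328355880495
```

Run:
```python
from plan import *
C=np.array([.5696,.0943,.088]); plan(C-.039*a,Rrack,5,.08)
```

```text
0.0218 0.0006 -0.0001 0.00 -0.01 -0.04 0.08; 0.0218 0.0006 -0.0001 0.00 -0.01 -0.04 0.08; 0.0218 0.0006 -0.0001 0.00 -0.01 -0.04 0.08; 0.0218 0.0006 -0.0001 0.00 -0.01 -0.04 0.08; 0.0218 0.0007 -0.0001 0.00 -0.01 -0.04 0.08
```

```bash
python3 -m creep '0.022 0.001 0 0 0 0 0.08; 0.022 0 0 0 0 0 0.08; 0.022 0.001 0 0 0 0 0.08; 0.022 0 0 0 0 0 0.08; 0.021 0.001 0 0 0 0 0.08; 0 0 0 0 0 0 0.03; 0 0 0 0 0 0 0.02; 0 0 0 0 0 0 0.02; 0 0 0 0 0 0 0.02;0 0 0 0 0 0 0.02;0 0 0 0 0 0 0.02'; python3 -c "
from h import *
print(pose()[2])"
```

```text
time_s: 3.08
tcp_pos: [0.587, 0.1004, 0.0562]
ee_rot: [0.872, -0.024, 0.486, 0.048]
ft_force: [-0.2, -5.3, 1.4]
finger_gap: 0.0409
{'time_s': 3.075, 'joints': array([ 0.01888393,  0.34550272, -0.89046198, -0.218239  ,  0.05077144,
       -0.07354544]), 'joint_vel': array([-0.00012035, -0.00216407,  0.00022458, -0.00031909, -0.00011794,
       -0.00060537]), 'joint_torque': array([  3.24333295, -45.93930602,  22.50919461,  -6.00584954,
         2.08027527,  -0.05719234]), 'tcp_pos': array([0.58698099, 0.10044464, 0.05618221]), 'ee_rot': array([ 0.87246501, -0.02432491,  0.48567529,  0.04829707]), 'ft_force': array([-0.17442975, -5.26412658,  1.37556433]), 'ft_torque': array([-1.23406681,  0.64058233, -0.78202694]), 'finger_gap': 0.04094790309033849}
```

```bash
python3 -m creep '-0.01 0 0 0 0 0 0.02; -0.02 0 0 0 0 0 0.02; -0.02 0 0 0 0 0 0.02; -0.02 0 0 0 0 0 0.02; -0.03 0 0 0 0 0 0.02; 0 0 0 0 10.5 0 0.02; 0 0 0 0 10.5 0 0.02; 0 0 0 0 10.5 0 0.02; 0 0 0 0 0 0 0.02; 0 0 0 0 0 0 0.02; 0 0 0 0 0 0 0.02'; python3 -c "
from h import *
print(pose())"
```

```text
time_s: 4.45
tcp_pos: [0.5342, 0.0954, 0.1391]
ee_rot: [0.722, -0.035, 0.69, 0.042]
ft_force: [0.4, 0.2, -2.0]
finger_gap: 0.0409
(array([0.53420412, 0.09538436, 0.13910946]), array([[ 0.04513744, -0.10965374,  0.99294444],
       [ 0.01187732,  0.99394615,  0.10922444],
       [-0.99891018,  0.0068634 ,  0.04616658]]), {'time_s': 4.45, 'joints': array([ 0.03576265,  0.35726975, -0.31561391,  0.85236127,  0.01025601,
       -0.07372249]), 'joint_vel': array([ 0.00109217,  0.00044652,  0.0158496 ,  0.0138336 , -0.00068158,
        0.00222875]), 'joint_torque': array([-6.81211939e-02, -5.61296403e+01,  3.18389440e+01, -7.20202513e-01,
        6.09343406e-02, -1.97605616e-03]), 'tcp_pos': array([0.53420412, 0.09538436, 0.13910946]), 'ee_rot': array([ 0.72201977, -0.0354426 ,  0.68968147,  0.04208024]), 'ft_force': array([ 0.4481881 ,  0.20784791, -2.01331845]), 'ft_torque': array([0.01051994, 0.10513645, 0.03106375]), 'finger_gap': 0.04087131554508085})
```

Run:
```python
from plan import *
T=np.array([.4016,.3004,.10]); plan(T,Rdown(96.2),6,.02); plan([.4016,.3004,.041],Rdown(96.2),4,.02,T,Rdown(96.2))
```

```text
0.0059 0.0363 -0.0185 0.01 0.44 -0.07 0.02; 0.0060 0.0363 -0.0185 0.01 0.44 -0.07 0.02; 0.0061 0.0363 -0.0184 0.01 0.44 -0.07 0.02; 0.0062 0.0363 -0.0184 0.01 0.44 -0.07 0.02; 0.0063 0.0364 -0.0184 0.01 0.44 -0.07 0.02; 0.0064 0.0364 -0.0183 0.01 0.44 -0.07 0.02
0.0148 0.0000 0.0000 0.00 0.00 0.00 0.02; 0.0148 0.0000 0.0000 0.00 0.00 0.00 0.02; 0.0148 0.0000 0.0000 0.00 0.00 0.00 0.02; 0.0148 0.0000 0.0000 0.00 0.00 0.00 0.02
```

```bash
python3 -m creep '0.006 0.036 -0.0185 0 0.45 0 0.02; 0.006 0.036 -0.0185 0 0.45 0 0.02; 0.006 0.036 -0.0185 0 0.45 0 0.02; 0.006 0.036 -0.0185 0 0.45 0 0.02; 0.006 0.036 -0.0185 0 0.45 0 0.02; 0.006 0.037 -0.018 0 0.45 0 0.02; 0 0 0 0 0 0 0.02; 0 0 0 0 0 0 0.02; 0.03 0 0 0 0 0 0.02; 0.02 0 0 0 0 0 0.02; 0 0 0 0 0 0 0.02; 0 0 0 0 0 0 0.02'; python3 -c "
from h import *
p,r,s=pose();print(p,r[:,0],s['ft_force'])"
```

```text
time_s: 5.95
tcp_pos: [0.4038, 0.2992, 0.0526]
ee_rot: [0.706, -0.036, 0.707, 0.041]
ft_force: [0.7, 0.2, -3.1]
finger_gap: 0.041
[0.40381578 0.29923008 0.05256567] [-0.00189649  0.00687623 -0.99997456] [ 0.74223267  0.15815883 -3.07747218]
```

```bash
python3 -m creep '0.004 0 0 0 0 0 0.02; 0.004 0 0 0 0 0 0.02; 0.003 0 0 0 0 0 0.02; 0 0 0 0 0 0 0.02; 0 0 0 0 0 0 0.02'; python3 -m creep '0.0015 0 0 0 0 0 0.02; 0 0 0 0 0 0 0.02; 0 0 0 0 0 0 0.02'
```

```text
time_s: 6.58
tcp_pos: [0.4035, 0.2998, 0.041]
ee_rot: [0.705, -0.036, 0.707, 0.041]
ft_force: [-0.0, -0.9, 4.5]
finger_gap: 0.0411
time_s: 6.95
tcp_pos: [0.4046, 0.2999, 0.0406]
ee_rot: [0.706, -0.036, 0.706, 0.041]
ft_force: [-0.2, -3.8, 17.5]
finger_gap: 0.0405
```

```bash
python3 -m creep '-0.001 0 0 0 0 0 0.08; 0 0 0 0 0 0 0.08; 0 0 0 0 0 0 0.08; 0 0 0 0 0 0 0.08; 0 0 0 0 0 0 0.08; -0.04 0 0 0 0 0 0.08; -0.06 0 0 0 0 0 0.08; 0 0 0 0 0 0 0.08; 0 0 0 0 0 0 0.08'
python3 - <<'E'
from plan import *
p,r,s=pose(); print(p,s['ft_force'],s['finger_gap']); C=np.array([.5786,-.0051,.0872]); plan(C+.06*a,Rrack,9,.08); plan(C-.0415*a,Rrack,5,.08,C+.06*a,Rrack)
E
```

```text
time_s: 8.07
tcp_pos: [0.4032, 0.2989, 0.14]
ee_rot: [0.705, -0.036, 0.707, 0.041]
ft_force: [0.2, -0.3, -0.5]
finger_gap: 0.0799
[0.40318866 0.2989304  0.14002623] [ 0.24241922 -0.28326245 -0.50468886] 0.0799174444078738
-0.0000 -0.0357 0.0121 -0.00 -3.58 -0.04 0.08; 0.0007 -0.0357 0.0121 -0.00 -3.58 -0.04 0.08; 0.0015 -0.0357 0.0120 -0.00 -3.58 -0.04 0.08; 0.0023 -0.0357 0.0119 -0.00 -3.58 -0.04 0.08; 0.0031 -0.0357 0.0117 -0.00 -3.58 -0.04 0.08; 0.0038 -0.0357 0.0115 -0.00 -3.58 -0.04 0.08; 0.0046 -0.0357 0.0113 -0.00 -3.58 -0.04 0.08; 0.0053 -0.0357 0.0110 -0.00 -3.58 -0.04 0.08; 0.0060 -0.0357 0.0106 -0.00 -3.58 -0.04 0.08
0.0203 -0.0000 0.0000 0.00 0.00 0.00 0.08; 0.0203 -0.0000 0.0000 0.00 0.00 0.00 0.08; 0.0203 -0.0000 0.0000 0.00 0.00 0.00 0.08; 0.0203 -0.0000 0.0000 0.00 0.00 0.00 0.08; 0.0203 -0.0000 0.0000 0.00 0.00 0.00 0.08
```

```bash
python3 -m creep '0 -0.0357 0.012 0 -3.6 0 0.08; 0.001 -0.0357 0.012 0 -3.6 0 0.08; 0.0015 -0.0357 0.012 0 -3.6 0 0.08; 0.002 -0.0357 0.012 0 -3.6 0 0.08; 0.003 -0.0357 0.0117 0 -3.6 0 0.08; 0.004 -0.0357 0.0115 0 -3.6 0 0.08; 0.0045 -0.0357 0.0113 0 -3.6 0 0.08; 0.005 -0.0357 0.011 0 -3.6 0 0.08; 0.006 -0.0357 0.0106 0 -3.5 0 0.08; 0 0 0 0 0 0 0.08; 0 0 0 0 0 0 0.08'
python3 - <<'E'
from cap import *
p,r,s=pose(); print(p); c,im,d=snap('wrist'); 
X=np.array([.5786,-.0051,.0872]); u=proj(c,X)[0].round().astype(int); print(u)
C=caps(im,d,c,[u])[0]; plan(C-.0415*a,Rrack,5,.08)
E
```

```text
time_s: 9.45
tcp_pos: [0.5457, -0.0081, 0.1363]
ee_rot: [0.873, -0.023, 0.484, 0.05]
ft_force: [1.1, 0.3, -0.1]
finger_gap: 0.0798
[ 0.54566547 -0.0080666   0.13630466]
[314 260]
[314.3 259.7] [58.9 60.3] 1 a-height -0.2314 cap [ 0.5784 -0.0052  0.0871] n [0.539 0.05  0.841]
0.0202 -0.0003 0.0002 -0.03 -0.01 -0.08 0.08; 0.0202 -0.0003 0.0002 -0.03 -0.01 -0.08 0.08; 0.0202 -0.0003 0.0002 -0.03 -0.01 -0.08 0.08; 0.0202 -0.0003 0.0002 -0.03 -0.01 -0.08 0.08; 0.0202 -0.0002 0.0002 -0.03 -0.01 -0.08 0.08
```

```bash
python3 -m creep '0.02 0 0 0 0 0 0.08; 0.02 0 0 0 0 0 0.08; 0.02 0 0 0 0 0 0.08; 0.02 -0.001 0.001 0 0 0 0.08; 0.02 0 0 0 0 0 0.08; 0 0 0 0 0 0 0.03; 0 0 0 0 0 0 0.02; 0 0 0 0 0 0 0.02; 0 0 0 0 0 0 0.02;0 0 0 0 0 0 0.02;0 0 0 0 0 0 0.02'; python3 -m creep '-0.01 0 0 0 0 0 0.02; -0.02 0 0 0 0 0 0.02; -0.02 0 0 0 0 0 0.02; -0.02 0 0 0 0 0 0.02; -0.03 0 0 0 0 0 0.02; 0 0 0 0 10.6 0 0.02; 0 0 0 0 10.6 0 0.02; 0 0 0 0 10.6 0 0.02; 0 0 0 0 0 0 0.02; 0 0 0 0 0 0 0.02; 0 0 0 0 0 0 0.02; 0 0 0 0 0 0 0.02'; python3 -c "
from h import *
p,r,s=pose();print(p,r[:,0],s['ft_force'])"
```

```text
time_s: 10.88
tcp_pos: [0.6004, -0.0025, 0.054]
ee_rot: [0.874, -0.023, 0.483, 0.05]
ft_force: [-6.8, 1.6, 7.8]
finger_gap: 0.0409
time_s: 12.38
tcp_pos: [0.5475, -0.0096, 0.1375]
ee_rot: [0.719, -0.035, 0.693, 0.042]
ft_force: [-0.2, -0.7, -6.7]
finger_gap: 0.0408
[ 0.54753679 -0.00961983  0.13748505] [ 0.03632127  0.01151769 -0.99927379] [-0.2157399  -0.70131132 -6.68397698]
```

Run:
```python
from plan import *
plan([.4413,-.181,.13],Rdown(101.5),6,.02)
```

```text
0.0003 -0.0265 -0.0207 -0.88 0.36 -0.06 0.02; 0.0004 -0.0262 -0.0211 -0.88 0.36 -0.06 0.02; 0.0006 -0.0258 -0.0215 -0.88 0.36 -0.06 0.02; 0.0008 -0.0255 -0.0219 -0.88 0.36 -0.06 0.02; 0.0009 -0.0252 -0.0223 -0.88 0.36 -0.06 0.02; 0.0011 -0.0248 -0.0227 -0.88 0.36 -0.06 0.02
```

```bash
python3 -m creep '0 -0.0265 -0.0207 -0.9 0.36 0 0.02; 0 -0.026 -0.021 -0.9 0.36 0 0.02; 0.001 -0.026 -0.0215 -0.9 0.36 0 0.02; 0.001 -0.0255 -0.022 -0.9 0.36 0 0.02; 0.001 -0.025 -0.022 -0.9 0.36 0 0.02; 0.001 -0.025 -0.023 -0.9 0.36 0 0.02; 0 0 0 0 0 0 0.02; 0 0 0 0 0 0 0.02'
python3 - <<'E'
from plan import *
p,r,s=pose(); print(p,r,s['ft_force']); c,im,d=snap('wrist','w2.png'); np.savez('pics/w.npz',im=im,d=d,K=c[0],D=c[1],R=c[2],t=c[3])
P=cloud(c,d);H=P[:,:,2]; m=(H>.036)&(H<.044)&(np.abs(P[:,:,0]-.45)<.07)&(P[:,:,1]<-.1)&(P[:,:,1]>-.32)
n,l,st,ce=cv2.connectedComponentsWithStats(m.astype(np.uint8))
for i in range(1,n):
    if st[i,4]>150: Q=P[l==i]; print(st[i],Q.mean(0).round(4),cv2.minAreaRect((Q[:,:2]*1000).astype(np.float32)))
E
```

```text
time_s: 13.38
tcp_pos: [0.4426, -0.1808, 0.1297]
ee_rot: [0.703, -0.069, 0.704, 0.073]
ft_force: [-0.4, -0.2, -6.4]
finger_gap: 0.0409
[ 0.44255994 -0.18083516  0.12969486] [[-1.14919523e-03 -2.00967547e-01  9.79597226e-01]
 [ 5.58048886e-03  9.79581330e-01  2.00970833e-01]
 [-9.99983769e-01  5.69758613e-03 -4.23303683e-06]] [-0.41381838 -0.24013274 -6.40661481]
[ 228  182   27  103 2226] [ 0.4464 -0.2303  0.0399] ((448.28271484375, -230.28326416015625), (70.4034423828125, 14.460760116577148), 11.195919036865234)
[ 265  182   16  103 1272] [ 0.4424 -0.2098  0.0398] ((444.0557556152344, -209.71905517578125), (70.1780776977539, 8.262825965881348), 11.17513656616211)
[ 351  183   33  102 2768] [ 0.4302 -0.1489  0.0399] ((431.84259033203125, -148.13265991210938), (69.89170837402344, 18.473852157592773), 11.192107200622559)
[ 109  204   64   34 1370] [ 0.448  -0.2985  0.0416] ((451.6051025390625, -296.6087951660156), (21.74078941345215, 40.261905670166016), 10.761510848999023)
[116 238  61  26 779] [ 0.4725 -0.2844  0.0416] ((477.6869201660156, -288.56072998046875), (15.498678207397461, 42.332557678222656), 33.12740707397461)
```

View pics/w2.png

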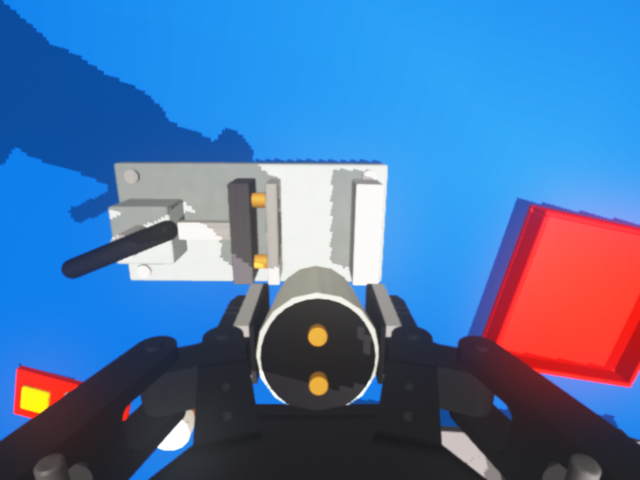

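The wrist view confirms the can is held upright in front of the vise, with the jaws at x-pixels 272 and 355 and the handle bar at (120,250). The seat estimate agrees to about 1 mm, so I'm lowering.

```bash
python3 -m creep '0 0 -0.0027 0 0 0 0.02; 0.025 0 0 0 0 0 0.02; 0.025 0 0 0 0 0 0.02; 0.015 0 0 0 0 0 0.02; 0.008 0 0 0 0 0 0.02; 0.004 0 0 0 0 0 0.02; 0 0 0 0 0 0 0.02; 0 0 0 0 0 0 0.02'; python3 -m creep '0.002 0 0 0 0 0 0.02; 0 0 0 0 0 0 0.02; 0 0 0 0 0 0 0.02'
```

```text
time_s: 14.42
tcp_pos: [0.4401, -0.1814, 0.0528]
ee_rot: [0.703, -0.07, 0.704, 0.074]
ft_force: [-0.4, 0.4, -5.5]
finger_gap: 0.0407
time_s: 14.8
tcp_pos: [0.4397, -0.1812, 0.0504]
ee_rot: [0.703, -0.07, 0.704, 0.074]
ft_force: [-0.7, -0.5, -6.7]
finger_gap: 0.0407
```

```bash
python3 -m creep '0.0015 0 0 0 0 0 0.02; 0 0 0 0 0 0 0.02; 0 0 0 0 0 0 0.02'; python3 -m creep '0.001 0 0 0 0 0 0.02; 0 0 0 0 0 0 0.02; 0 0 0 0 0 0 0.02'
```

```text
time_s: 15.18
tcp_pos: [0.4397, -0.1811, 0.0488]
ee_rot: [0.703, -0.07, 0.704, 0.074]
ft_force: [0.7, -0.3, -6.5]
finger_gap: 0.0408
time_s: 15.55
tcp_pos: [0.4397, -0.1811, 0.0478]
ee_rot: [0.703, -0.07, 0.704, 0.074]
ft_force: [-0.0, 0.6, -6.1]
finger_gap: 0.0404
```

```bash
python3 -m creep '0.001 0 0 0 0 0 0.02; 0 0 0 0 0 0 0.02; 0 0 0 0 0 0 0.02'; python3 -m creep '0.001 0 0 0 0 0 0.02; 0 0 0 0 0 0 0.02; 0 0 0 0 0 0 0.02'
```

```text
time_s: 15.92
tcp_pos: [0.4397, -0.1812, 0.0468]
ee_rot: [0.703, -0.07, 0.704, 0.074]
ft_force: [0.2, 0.2, -6.0]
finger_gap: 0.0408
time_s: 16.3
tcp_pos: [0.4399, -0.1812, 0.0461]
ee_rot: [0.703, -0.07, 0.704, 0.074]
ft_force: [-0.9, 0.3, 1.4]
finger_gap: 0.0407
```

```bash
python3 -m creep '-0.0005 0 0 0 0 0 0.07; 0 0 0 0 0 0 0.07; 0 0 0 0 0 0 0.07; 0 0 0 0 0 0 0.07; -0.03 0 0 0 0 0 0.07; -0.04 0 0 0 0 0 0.07; -0.04 0 0 0 0 0 0.07; 0 0 0 0 0 0 0.07; 0 0 0 0 0 0 0.07'
python3 - <<'E'
from plan import *
p,r,s=pose(); print(p,s['joints'].round(2))
plan([.462,-.294,.13],Rdown(36),7,.05)
c,im,d=snap('top'); crop=im[220:310,350:490]; cv2.imwrite('pics/t2.png',cv2.resize(crop,None,fx=5,fy=5,interpolation=cv2.INTER_CUBIC)[:,:,::-1])
E
```

```text
time_s: 17.42
tcp_pos: [0.4397, -0.1817, 0.1559]
ee_rot: [0.703, -0.07, 0.704, 0.074]
ft_force: [-0.3, 1.2, -0.3]
finger_gap: 0.0699
[ 0.4397142  -0.1816501   0.15592041] [-0.55  0.26 -0.4   0.91  0.   -0.75]
0.0036 -0.0164 -0.0001 9.38 -0.04 -0.04 0.05; 0.0036 -0.0162 0.0026 9.38 -0.04 -0.04 0.05; 0.0036 -0.0155 0.0052 9.38 -0.04 -0.04 0.05; 0.0036 -0.0145 0.0076 9.38 -0.04 -0.04 0.05; 0.0037 -0.0131 0.0099 9.38 -0.04 -0.04 0.05; 0.0037 -0.0113 0.0119 9.38 -0.04 -0.04 0.05; 0.0037 -0.0092 0.0135 9.38 -0.04 -0.04 0.05
```

```bash
python3 -m creep '0.0036 -0.0164 0 9.4 0 0 0.05; 0.0036 -0.0162 0.0026 9.4 0 0 0.05; 0.0036 -0.0155 0.0052 9.4 0 0 0.05; 0.0036 -0.0145 0.0076 9.4 0 0 0.05; 0.0037 -0.0131 0.01 9.4 0 0 0.05; 0.0037 -0.0113 0.012 9.4 0 0 0.05; 0.0037 -0.0092 0.0135 9.3 0 0 0.05; 0 0 0 0 0 0 0.05; 0 0 0 0 0 0 0.05'
python3 - <<'E'
from plan import *
p,r,s=pose(); print(p,r,s['ft_torque'])
c,im,d=snap('wrist','w3.png'); P=cloud(c,d); H=P[:,:,2]; v=im.max(2)
m=(H>.062)&(H<.084)&(np.hypot(P[:,:,0]-.462,P[:,:,1]+.294)<.05)
n,l,st,ce=cv2.connectedComponentsWithStats(m.astype(np.uint8))
for i in range(1,n):
    if st[i,4]>150: Q=P[l==i]; print(st[i],Q.mean(0).round(4),cv2.minAreaRect((Q[:,:2]*1000).astype(np.float32)))
E
```

```text
time_s: 18.6
tcp_pos: [0.4619, -0.2934, 0.1295]
ee_rot: [0.628, 0.322, 0.633, -0.319]
ft_force: [0.5, 0.1, -0.3]
finger_gap: 0.0497
[ 0.46186595 -0.29338934  0.12946276] [[-0.00366406  0.80760152  0.58971718]
 [ 0.00692977  0.58972749 -0.80757258]
 [-0.99996928  0.00112761 -0.00775729]] [-0.0767926   0.02946054  0.01789256]
[ 302  195   27  124 2475] [ 0.459  -0.2923  0.0744] ((460.64324951171875, -294.818115234375), (15.685005187988281, 75.26097869873047), 36.95857620239258)
```

View pics/w3.png

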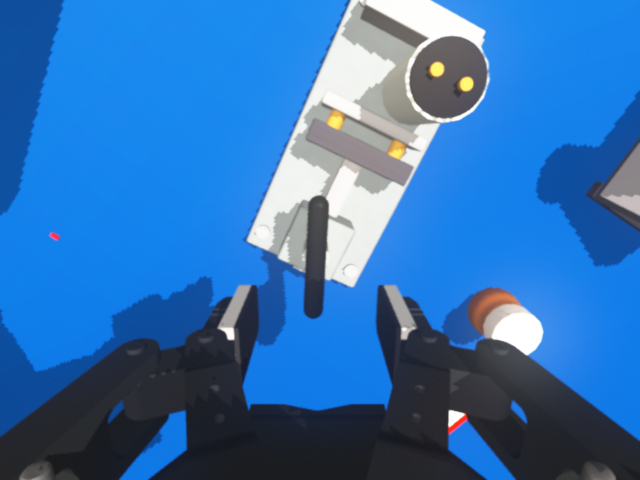

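The can stands upright on the base at (448,78), the bar lies between the fingers (centre (316,255)), and the jar is clear. I'm lowering onto the bar.

```bash
python3 -m creep '0.025 -0.0013 0 0 0 0 0.05; 0.025 0 0 0 0 0 0.05; 0.0175 0 0 0 0 0 0.05; 0.01 0 0 0 0 0 0.05; 0 0 0 0 0 0 0.04; 0 0 0 0 0 0 0; 0 0 0 0 0 0 0; 0 0 0 0 0 0 0; 0 0 0 0 0 0 0; 0 0 0 0 0 0 0'; python3 -c "
from h import *
p,r,s=pose();print(p,s['ft_force'],s['ft_torque'],np.degrees(np.arctan2(r[1,1],r[0,1])))"
```

```text
time_s: 19.9
tcp_pos: [0.4618, -0.2947, 0.0536]
ee_rot: [0.629, 0.323, 0.631, -0.32]
ft_force: [1.2, 2.0, 6.2]
finger_gap: 0.0128
[ 0.46180502 -0.29473965  0.05361743] [1.17322125 2.03219549 6.20417781] [0.42406417 0.01112675 0.0036724 ] 35.95725154738509
```

```bash
cat > q.py <<'E'
from h import *
p,r,s=pose(); y=np.degrees(np.arctan2(r[1,1],r[0,1])); print(p.round(4),'F',s['ft_force'].round(2),'T',s['ft_torque'].round(3),'yaw',y.round(2),'h~',np.radians(39.8-y).round(3),'gap',s['finger_gap'])
E
python3 -m creep '0 0 0 5 0 0 0; 0 0 0 5 0 0 0; 0 0 0 0 0 0 0' >/dev/null; python3 q.py
python3 -m creep '0 0 0 5 0 0 0; 0 0 0 5 0 0 0; 0 0 0 0 0 0 0' >/dev/null; python3 q.py
python3 -m creep '0 0 0 5 0 0 0; 0 0 0 5 0 0 0; 0 0 0 0 0 0 0' >/dev/null; python3 q.py
python3 -m creep '0 0 0 5 0 0 0; 0 0 0 3 0 0 0; 0 0 0 0 0 0 0' >/dev/null; python3 q.py
```

```text
[ 0.4619 -0.2947  0.0536] F [0.89 2.25 5.86] T [ 0.444 -0.083  0.133] yaw 25.9 h~ 0.243 gap 0.013148203595703319
[ 0.462  -0.2947  0.0536] F [1.47 2.19 5.89] T [ 0.491 -0.196  0.236] yaw 15.91 h~ 0.417 gap 0.013060222799051086
[ 0.4621 -0.2946  0.0536] F [1.5  2.69 4.69] T [ 0.489 -0.301  0.218] yaw 5.91 h~ 0.591 gap 0.013192772691007099
[ 0.4622 -0.2946  0.0536] F [2.26 2.85 4.93] T [ 0.556 -0.392  0.25 ] yaw -2.05 h~ 0.73 gap 0.013020417885229368
```

```bash
for i in 1; do :; done; python3 -m creep '0 0 0 5 0 0 0; 0 0 0 0 0 0 0' >/dev/null; python3 q.py
python3 -m creep '0 0 0 5 0 0 0; 0 0 0 0 0 0 0' >/dev/null; python3 q.py
python3 -m creep '0 0 0 4 0 0 0; 0 0 0 0 0 0 0' >/dev/null; python3 q.py
```

```text
[ 0.4623 -0.2946  0.0536] F [2.31 2.92 5.81] T [ 0.562 -0.364  0.23 ] yaw -7.08 h~ 0.818 gap 0.012862152940314281
[ 0.4623 -0.2946  0.0536] F [2.28 3.71 6.52] T [ 0.586 -0.491  0.259] yaw -12.04 h~ 0.905 gap 0.013339845840069295
[ 0.4624 -0.2947  0.0536] F [2.54 2.15 5.7 ] T [ 0.556 -0.639  0.242] yaw -16.02 h~ 0.974 gap 0.012779480938463764
```

Run:
```python
from h import *
c,im,d=snap('top'); np.savez('pics/t3.npz',im=im,d=d)
P=cloud(c,d);H=P[:,:,2]
crop=im[220:310,350:490]; cv2.imwrite('pics/t3.png',cv2.resize(crop,None,fx=5,fy=5,interpolation=cv2.INTER_CUBIC)[:,:,::-1])
```

```text
(no output)
```

View pics/t3.png

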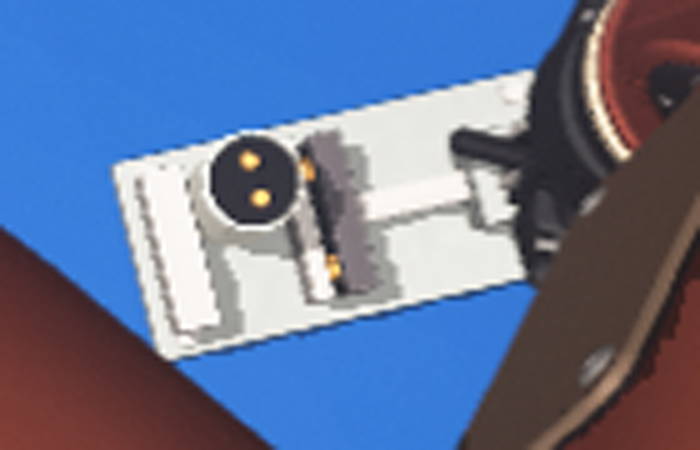

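The top crop shows the can upright between the jaws, with the cap at (253,180), and the moving jaw close against it. I'm continuing in small steps.

```bash
python3 -m creep '0 0 0 3 0 0 0; 0 0 0 0 0 0 0' >/dev/null; python3 q.py
python3 -m creep '0 0 0 3 0 0 0; 0 0 0 0 0 0 0' >/dev/null; python3 q.py
python3 -m creep '0 0 0 3 0 0 0; 0 0 0 0 0 0 0' >/dev/null; python3 q.py;python3 q.py
```

```text
[ 0.4624 -0.2947  0.0536] F [2.43 2.54 5.05] T [ 0.616 -0.59   0.35 ] yaw -19.0 h~ 1.026 gap 0.01300886189000261
[ 0.4625 -0.2947  0.0536] F [3.01 2.83 5.11] T [ 0.523 -0.606  0.285] yaw -22.0 h~ 1.079 gap 0.012715457220163172
[ 0.4625 -0.2947  0.0536] F [2.44 2.68 5.73] T [ 0.596 -0.603  0.343] yaw -25.0 h~ 1.131 gap 0.012800507938317007
[ 0.4625 -0.2947  0.0536] F [2.44 2.68 5.73] T [ 0.596 -0.603  0.343] yaw -25.0 h~ 1.131 gap 0.012800507938317007
```

```bash
python3 -m creep '0 0 0 0 0 0 0.05; 0 0 0 0 0 0 0.05; 0 0 0 0 0 0 0.05; 0 0 0 0 0 0 0.05; -0.03 0 0 0 0 0 0.05; -0.04 0 0 0 0 0 0.05; -0.03 0 0 -10 0 0 0.05; 0 0 0 -10 0 0 0.05; 0 0 0 -10 0 0 0.05; 0 0 0 -10 0 0 0.05; 0 0 0 -10 0 0 0.05;0 0 0 -10 0 0 0.05'
python3 - <<'E'
from plan import *
p,r,s=pose(); print(p)
c,im,d=snap('wrist','w4.png'); P=cloud(c,d); H=P[:,:,2]
for lo,hi,cc,rad in((.062,.084,(.461,-.294),.05),(.036,.044,(.44,-.2),.08)):
  m=(H>lo)&(H<hi)&(np.hypot(P[:,:,0]-cc[0],P[:,:,1]-cc[1])<rad)
  n,l,st,ce=cv2.connectedComponentsWithStats(m.astype(np.uint8))
  for i in range(1,n):
    if st[i,4]>150: Q=P[l==i]; print(st[i],Q.mean(0).round(4),cv2.minAreaRect((Q[:,:2]*1000).astype(np.float32)))
C=np.array([.591,-.1045,.087])
plan(C+.06*a,Rrack,10,.08)
E
```

```text
time_s: 24.45
tcp_pos: [0.4613, -0.2951, 0.1526]
ee_rot: [0.626, 0.326, 0.63, -0.324]
ft_force: [1.2, 0.3, 0.5]
finger_gap: 0.0498
[ 0.46133106 -0.2950831   0.15258483]
[ 268  212  103   66 2140] [ 0.4603 -0.2932  0.0742] ((461.04180908203125, -294.6395263671875), (74.53553009033203, 16.171283721923828), 69.57882690429688)
[ 359    0  110   44 2317] [ 0.4257 -0.1491  0.0399] ((432.22247314453125, -147.86697387695312), (70.13521575927734, 18.36908721923828), 11.490303039550781)
[ 326   67   99   69 1497] [ 0.4422 -0.2014  0.0399] ((440.62640380859375, -191.41163635253906), (70.23995208740234, 30.1375789642334), 11.142950057983398)
[ 316   98  100   62 2209] [ 0.4452 -0.2169  0.0399] ((445.58062744140625, -216.6934814453125), (70.44971466064453, 14.205440521240234), 11.213127136230469)
[304 197  46  22 201] [ 0.4553 -0.2767  0.0406] ((455.6580505371094, -277.0263366699219), (35.26248550415039, 2.7837908267974854), 10.814973831176758)
0.0016 0.0189 -0.0095 -5.89 -2.93 1.67 0.08; 0.0017 0.0197 -0.0075 -5.89 -2.93 1.67 0.08; 0.0019 0.0203 -0.0056 -5.89 -2.93 1.67 0.08; 0.0023 0.0207 -0.0036 -5.89 -2.93 1.67 0.08; 0.0028 0.0209 -0.0016 -5.89 -2.93 1.67 0.08; 0.0033 0.0209 0.0004 -5.89 -2.93 1.67 0.08; 0.0040 0.0207 0.0024 -5.89 -2.93 1.67 0.08; 0.0048 0.0202 0.0043 -5.89 -2.93 1.67 0.08; 0.0056 0.0195 0.0060 -5.89 -2.93 1.67 0.08; 0.0065 0.0186 0.0077 -5.89 -2.93 1.67 0.08
```

View pics/w4.png

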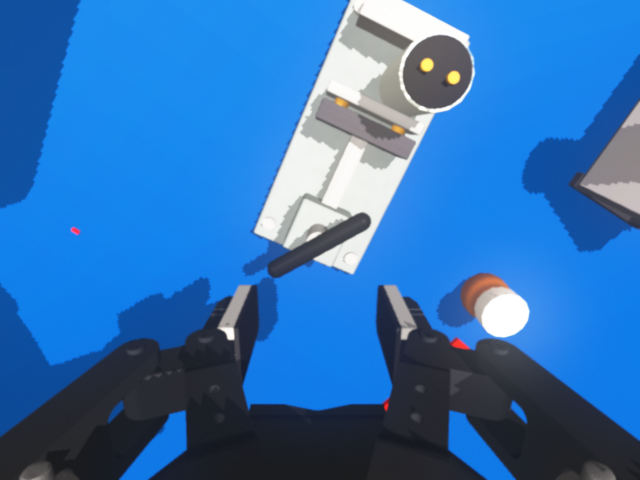

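The can is upright and clamped between both jaws, and the bar now runs (272,270)–(365,220). The jaw has moved 13.9 mm, so the handle is at about 1.05 and the face is pressed in about 4.7 mm, which is well inside 1.5–9 mm. Next is the third can.

```bash
python3 -m creep '0.0016 0.019 -0.0095 -5.9 -2.9 1.7 0.08; 0.0017 0.0197 -0.0075 -5.9 -2.9 1.7 0.08; 0.002 0.0203 -0.0056 -5.9 -2.9 1.7 0.08; 0.0023 0.0207 -0.0036 -5.9 -2.9 1.7 0.08; 0.0028 0.021 -0.0016 -5.9 -2.9 1.7 0.08; 0.0033 0.021 0 -5.9 -2.9 1.7 0.08; 0.004 0.0207 0.0024 -5.9 -2.9 1.7 0.08; 0.005 0.02 0.004 -5.9 -2.9 1.7 0.08; 0.0056 0.0195 0.006 -5.9 -3 1.7 0.08; 0.0065 0.0186 0.0077 -5.9 -3 1.7 0.08; 0 0 0 0 0 0 0.08; 0 0 0 0 0 0 0.08'
python3 - <<'E'
from cap import *
p,r,s=pose(); print(p,s['ft_force']); c,im,d=snap('wrist','w5.png'); 
X=np.array([.591,-.1045,.087]); u=proj(c,X)[0].round().astype(int); print(u)
C=caps(im,d,c,[u])[0]; plan(C-.0415*a,Rrack,5,.08)
E
```

```text
time_s: 26.0
tcp_pos: [0.5613, -0.1096, 0.1383]
ee_rot: [0.874, -0.02, 0.483, 0.043]
ft_force: [0.3, -0.1, -0.1]
finger_gap: 0.08
[ 0.56132846 -0.109573    0.13825009] [ 0.29603528 -0.10279146 -0.14603095]
[319 254]
[319.1 256.3] [59.9 60.3] 1 a-height -0.2316 cap [ 0.5917 -0.1047  0.0884] n [0.578 0.11  0.809]
0.0200 0.0004 -0.0002 -0.17 0.02 0.02 0.08; 0.0200 0.0004 -0.0002 -0.17 0.02 0.02 0.08; 0.0200 0.0004 -0.0002 -0.17 0.02 0.02 0.08; 0.0200 0.0004 -0.0002 -0.17 0.02 0.02 0.08; 0.0200 0.0004 -0.0001 -0.17 0.02 0.02 0.08
```

```bash
python3 -m creep '0.02 0 0 0 0 0 0.08; 0.02 0.001 0 -0.4 0 0 0.08; 0.02 0 -0.001 -0.4 0 0 0.08; 0.02 0.001 0 0 0 0 0.08; 0.02 0 0 0 0 0 0.08; 0 0 0 0 0 0 0.03; 0 0 0 0 0 0 0.02; 0 0 0 0 0 0 0.02; 0 0 0 0 0 0 0.02;0 0 0 0 0 0 0.02;0 0 0 0 0 0 0.02'; python3 -m creep '-0.01 0 0 0 0 0 0.02; -0.02 0 0 0 0 0 0.02; -0.02 0 0 0 0 0 0.02; -0.02 0 0 0 0 0 0.02; -0.03 0 0 0 0 0 0.02; 0 0 0 0 10.6 0 0.02; 0 0 0 0 10.6 0 0.02; 0 0 0 0 10.6 0 0.02; 0 0 0 0 0 0 0.02; 0 0 0 0 0 0 0.02; 0 0 0 0 0 0 0.02; 0 0 0 0 0 0 0.02'
python3 - <<'E'
from plan import *
p,r,s=pose();print(p,r[:,0],s['ft_force']); plan([.4575,.042,.10],Rdown(96.2),6,.02)
E
```

```text
time_s: 27.42
tcp_pos: [0.6133, -0.1016, 0.0535]
ee_rot: [0.874, -0.027, 0.482, 0.047]
ft_force: [-5.1, -1.1, 7.8]
finger_gap: 0.0411
time_s: 28.92
tcp_pos: [0.5596, -0.1073, 0.1376]
ee_rot: [0.712, -0.038, 0.7, 0.038]
ft_force: [1.0, -1.2, -2.2]
finger_gap: 0.041
[ 0.5595552  -0.10726122  0.13762176] [ 1.73187233e-02  8.59335331e-04 -9.99849650e-01] [ 1.00789432 -1.19641926 -2.18645981]
0.0060 0.0266 -0.0143 0.00 0.17 0.01 0.02; 0.0060 0.0266 -0.0143 0.00 0.17 0.01 0.02; 0.0061 0.0266 -0.0143 0.00 0.17 0.01 0.02; 0.0061 0.0266 -0.0143 0.00 0.17 0.01 0.02; 0.0062 0.0266 -0.0143 0.00 0.17 0.01 0.02; 0.0062 0.0266 -0.0142 0.00 0.17 0.01 0.02
```

The -2.2 N reading is ambiguous, so I'll average several at rest before placing this can.

```bash
f(){ python3 -c "
from h import *
print(read_state()['ft_force'].round(2))"; }; python3 -m creep '0 0 0 0 0 0 0.02; 0 0 0 0 0 0 0.02'>/dev/null; f; python3 -m creep '0 0 0 0 0 0 0.02'>/dev/null; f; python3 -m creep '0 0 0 0 0 0 0.02'>/dev/null; f; python3 -m creep '0 0 0 0 0 0 0.02'>/dev/null; f; python3 -m creep '0 0 0 0 0 0 0.02'>/dev/null; f; python3 -m creep '0 0 0 0 0 0 0.02'>/dev/null; f; python3 -m creep '0 0 0 0 0 0 0.02'>/dev/null; f; python3 -m creep '0 0 0 0 0 0 0.02'>/dev/null; f
```

```text
[-0.23 -0.21 -0.61]
[ 0.39  0.1  -1.7 ]
[ 0.4   0.78 -1.23]
[ 0.08 -0.33 -0.59]
[ 0.24 -0.37 -0.07]
[-0.02 -0.21 -1.67]
[ 0.9   0.57 -0.71]
[-0.59 -0.27 -0.71]
```

The average is about -0.9 N, so this is the empty shell, and it goes in the red tray. That fits the first can at about -2.6 N and the second at about -6.3 N.

```bash
python3 -m creep '0.006 0.0266 -0.0143 0 0.17 0 0.02; 0.006 0.0266 -0.0143 0 0.17 0 0.02; 0.006 0.0266 -0.0143 0 0.17 0 0.02; 0.006 0.0266 -0.0143 0 0.17 0 0.02; 0.006 0.0266 -0.0143 0 0.17 0 0.02; 0.006 0.0266 -0.0143 0 0.17 0 0.02; 0 0 0 0 0 0 0.02; 0.03 0 0 0 0 0 0.02; 0.02 0 0 0 0 0 0.02; 0.007 0 0 0 0 0 0.02; 0 0 0 0 0 0 0.02; 0 0 0 0 0 0 0.02'; python3 -m creep '0.002 0 0 0 0 0 0.02; 0 0 0 0 0 0 0.02; 0 0 0 0 0 0 0.02'; python3 -m creep '0.001 0 0 0 0 0 0.02; 0 0 0 0 0 0 0.02; 0 0 0 0 0 0 0.02'; python3 -m creep '0.001 0 0 0 0 0 0.02; 0 0 0 0 0 0 0.02; 0 0 0 0 0 0 0.02'
```

```text
time_s: 31.55
tcp_pos: [0.4588, 0.0419, 0.0439]
ee_rot: [0.706, -0.039, 0.706, 0.038]
ft_force: [-0.7, 0.5, -0.9]
finger_gap: 0.0407
time_s: 31.92
tcp_pos: [0.4581, 0.0421, 0.0414]
ee_rot: [0.706, -0.039, 0.707, 0.038]
ft_force: [-0.4, -0.4, -0.6]
finger_gap: 0.041
time_s: 32.3
tcp_pos: [0.458, 0.0421, 0.0402]
ee_rot: [0.705, -0.039, 0.707, 0.038]
ft_force: [-0.5, -0.3, -0.7]
finger_gap: 0.0406
time_s: 32.67
tcp_pos: [0.458, 0.0421, 0.0392]
ee_rot: [0.705, -0.039, 0.707, 0.038]
ft_force: [0.0, -0.4, -0.8]
finger_gap: 0.0409
```

```bash
python3 -m creep '0.001 0 0 0 0 0 0.02; 0 0 0 0 0 0 0.02; 0 0 0 0 0 0 0.02'; python3 -m creep '0.0007 0 0 0 0 0 0.02; 0 0 0 0 0 0 0.02; 0 0 0 0 0 0 0.02'
```

```text
time_s: 33.05
tcp_pos: [0.458, 0.0421, 0.0382]
ee_rot: [0.705, -0.039, 0.707, 0.038]
ft_force: [-0.3, -0.6, -2.2]
finger_gap: 0.0406
time_s: 33.42
tcp_pos: [0.458, 0.0421, 0.0375]
ee_rot: [0.705, -0.039, 0.707, 0.038]
ft_force: [-0.5, -0.3, -0.7]
finger_gap: 0.0407
```

```bash
python3 -m creep '0.001 0 0 0 0 0 0.02; 0 0 0 0 0 0 0.02; 0 0 0 0 0 0 0.02'; python3 -m creep '0.001 0 0 0 0 0 0.02; 0 0 0 0 0 0 0.02; 0 0 0 0 0 0 0.02'
```

```text
time_s: 33.8
tcp_pos: [0.4581, 0.0421, 0.0366]
ee_rot: [0.706, -0.039, 0.707, 0.038]
ft_force: [0.4, -0.2, 0.0]
finger_gap: 0.0409
time_s: 34.17
tcp_pos: [0.4584, 0.0421, 0.0362]
ee_rot: [0.706, -0.039, 0.706, 0.038]
ft_force: [-2.4, 0.4, 11.4]
finger_gap: 0.0407
```

Contact. Now I'll release, lift, and check everything with the fixed cameras.

```bash
python3 -m creep '-0.0008 0 0 0 0 0 0.08; 0 0 0 0 0 0 0.08; 0 0 0 0 0 0 0.08; 0 0 0 0 0 0 0.08; 0 0 0 0 0 0 0.08; -0.03 0 0 0 0 0 0.08; -0.05 0 0 0 0 0 0.08; -0.05 0 0 0 0 0 0.08; -0.05 0 -0.05 0 0 0 0.08; 0 0 -0.05 0 0 0 0.08; 0 0 0 0 0 0 0.08; 0 0 0 0 0 0 0.08'
python3 - <<'E'
from h import *
c,im,d=snap('top','t4.png'); P=cloud(c,d); H=P[:,:,2]
for n,(x,y) in dict(red=(.4575,.042),yel=(.4016,.3004),vise=(.438,-.178)).items():
    m=(H>.062)&(H<.1)&(np.hypot(P[:,:,0]-x,P[:,:,1]-y)<.045); Q=P[m]; print(n,m.sum(),Q.mean(0).round(4) if len(Q) else '',np.percentile(Q[:,2],[5,50,95]).round(4) if len(Q) else '')
snap('side','s4.png')
E
```

```text
time_s: 35.67
tcp_pos: [0.3653, 0.032, 0.211]
ee_rot: [0.706, -0.039, 0.706, 0.038]
ft_force: [0.3, 0.1, -0.3]
finger_gap: 0.0802
red 0  
yel 0  
vise 348 [ 0.4551 -0.172   0.082 ] [0.0741 0.0828 0.0861]
```

View pics/t4.png

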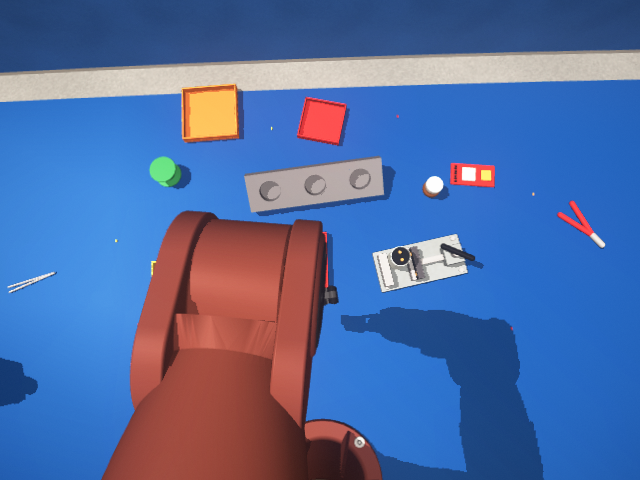

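View pics/s4.png

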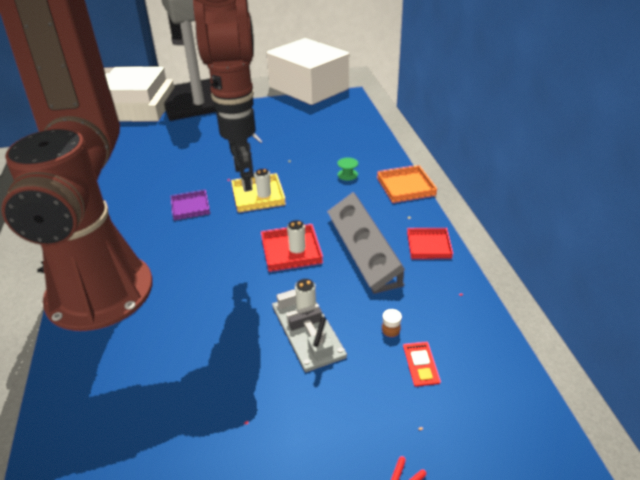

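All three cans stand upright in the side view at (263,184), (297,236) and (305,295), the bystanders haven't moved, and the arm is clear. The vise can looks shifted in x, so I'll measure it precisely.

Run:
```python
from h import *
im=cv2.imread('pics/t4.png')[:,:,::-1]; c=cam('top')
g=(im.max(2)<80).astype(np.uint8); m=np.zeros_like(g); m[240:272,385:412]=g[240:272,385:412]
m=cv2.morphologyEx(m,cv2.MORPH_CLOSE,np.ones((5,5))); n,l,st,ce=cv2.connectedComponentsWithStats(m)
for i in range(1,n):
    if st[i,4]>40: print('top',st[i],ce[i],onplane(c,ce[i],.083).round(4))
b=cv2.imread('pics/w4.png')  # cap ellipse in w4 by pose of tool then
p,r,s=pose(); cw=cam('wrist'); cp=-cw[2].T@cw[3]; off=r.T@(cp-p); Rc=cw[2]@r   # hand-eye
R4=R.from_quat([.326,.63,-.324,.626]).as_matrix(); p4=np.array([.46133,-.29508,.15258])
Rm=Rc@R4.T; t=-Rm@(p4+R4@off); c4=(cw[0],cw[1],Rm,t)
g=(b.max(2)<110).astype(np.uint8); m=np.zeros_like(g); m[25:120,390:485]=g[25:120,390:485]; m=cv2.morphologyEx(m,cv2.MORPH_CLOSE,np.ones((9,9)))
n,l,st,ce=cv2.connectedComponentsWithStats(m)
for i in range(1,n):
    if st[i,4]>500: print('w4',st[i],ce[i],onplane(c4,ce[i],.083).round(4))
print('fixed jaw pix check', onplane(c4,[[414,22]],.04))
seat=np.array([.439,-.1815]); print('seat pix top',proj(c,[[.439,-.1815,.012]]),'jaw gap mid/ top h',proj(c,[[.439,-.1815,.04]]))
```

```text
top [392 248  20  17 257] [401.07782101 255.50972763] [[ 0.4562 -0.1747  0.083 ]]
w4 [ 390   31   81   77 3759] [434.52274541  69.70524076] [[ 0.4534 -0.1733  0.083 ]]
fixed jaw pix check [[ 0.43148434 -0.14638521  0.04      ]]
seat pix top [[399.56379072 267.27180851]] jaw gap mid/ top h [[401.57769432 265.95062176]]
```

```bash
cat > up.py <<'E'
from h import *
def look(base_guess,zb,fn):
    c,im,d=snap('wrist',fn); P=cloud(c,d); H=P[:,:,2]
    m=(np.hypot(P[:,:,0]-base_guess[0],P[:,:,1]-base_guess[1])<.03)&(H>zb+.068)&(H<zb+.0735)&(im.max(2)<130)
    Q=P[m]; A=np.c_[Q[:,:2]-Q[:,:2].mean(0),np.ones(len(Q))]
    k=np.linalg.lstsq(A,Q[:,2],rcond=None)[0]; print(fn,len(Q),'centre',((Q.min(0)+Q.max(0))/2).round(4),Q.mean(0).round(4),'slope',k.round(3))
    # body wall: centre by height
    for lo in(.03,.045,.057):
        n=(np.hypot(P[:,:,0]-base_guess[0],P[:,:,1]-base_guess[1])<.03)&(H>zb+lo)&(H<zb+lo+.008); W=P[n]
        if len(W)>30:
            B=np.c_[2*W[:,:2],np.ones(len(W))]; s=np.linalg.lstsq(B,(W[:,:2]**2).sum(1),rcond=None)[0]; print('  wall h',lo,len(W),s[:2].round(4),'r',np.sqrt(s[2]+s[:2]@s[:2]).round(4), 'min x',W[:,0].min().round(4))
E
python3 -c "
from up import *
look((.458,.042),.004,'w6.png')"
python3 -m creep '-0.01 -0.033 0 0 0 0 0.08; -0.01 -0.033 0 0 0 0 0.08; -0.01 -0.033 0 0 0 0 0.08; -0.01 -0.033 0 0 0 0 0.08; 0 -0.033 0 0 0 0 0.08; 0 -0.033 0 0 0 0 0.08; 0 0 0 0 0 0 0.08; 0 0 0 0 0 0 0.08'; python3 -c "
from up import *
look((.455,-.174),.012,'w7.png')"
```

```text
w6.png 993 centre [0.4704 0.0432 0.075 ] [0.4705 0.043  0.075 ] slope [ 0.003 -0.001  0.075]
  wall h 0.03 156 [0.4713 0.0432] r 0.0199 min x 0.4508
  wall h 0.045 174 [0.4713 0.0432] r 0.0198 min x 0.4508
  wall h 0.057 190 [0.4715 0.0433] r 0.02 min x 0.4507
time_s: 36.83
tcp_pos: [0.3863, -0.1643, 0.2504]
ee_rot: [0.705, -0.038, 0.707, 0.038]
ft_force: [-0.2, 0.5, 0.1]
finger_gap: 0.0802
w7.png 1003 centre [ 0.4542 -0.1742  0.0828] [ 0.454  -0.1741  0.083 ] slope [-0.003 -0.002  0.083]
  wall h 0.03 102 [ 0.4572 -0.1743] r 0.0225 min x 0.4335
  wall h 0.045 114 [ 0.4542 -0.174 ] r 0.02 min x 0.434
  wall h 0.057 116 [ 0.4541 -0.1739] r 0.0199 min x 0.4338
```

View pics/w7.png

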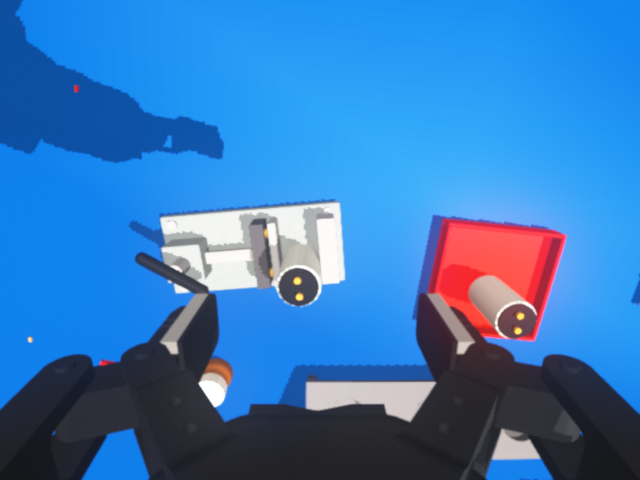

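The wrist view shows the vise can upright and clamped, with its cap at (298,285), and the red-tray can upright at (515,318). Against the fixed jaw, the vise can sits at x +16.6, y +5.2 mm from the seat, about 17.4 mm in all and under the 22 mm limit. Both caps are level to within 0.003 rad. Handing in.

```bash
python3 -c "
from station import *
print(hand_in(), read_state()['time_s'])"
```

```text
the job is handed in; nothing more can be done
the job is handed in; nothing more can be done
```

The job is handed in at about 37 s. My checks show all three cans placed by weight and the vise clamped, but the vise can and the face force have less margin or proof than I wanted.

| Can | Weight felt | Placed |
|---|---|---|
| Left pocket | about 2.6 N, resin-filled | yellow tray |
| Middle pocket | about 6.3 N, iron core | vise |
| Right pocket | about 0.9 N, empty shell | red tray |

- **Weighing:** single force readings were noisy by about 0.6 N. I averaged eight for the empty shell after a first reading of -2.2 N disagreed. The resin can rests on two readings, -2.0 and -3.1 N.
- **Clamp:** the T-handle torque rose from about 0.24 to 0.33 N m. Camera measurements put the handle at about 1.05 rad, the low edge of "well clamped", although the gripper had turned to about 1.13. That means about 4.7 mm of face travel, inferred from the jaw shift rather than read directly.
- **Vise and red-tray cans:** both stand upright, with caps level to within 0.003 rad.
- **Yellow-tray can:** I checked it only by eye in the side view. It looked upright inside the tray.
- **Offset:** the vise and red-tray cans ended up about 13 to 15 mm further in +x than the gripper position implied, and I did not find the cause. The vise can is therefore about 17.4 mm from the seat, inside the 22 mm limit but not centred.
- **Bystanders and arm:** the board, reel and jar look unmoved, and the arm was clear of everything at the end.

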